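# Complete the kit tray and stack the trays

## Robot

A 6-joint arm with a two-finger parallel gripper is mounted at the origin on the work surface. World frame = base frame: x ahead of the robot, y to its left, z up, the work surface at z = 0. Lengths are in mm, angles in rad, forces in N, time in s.
With the tool pointing down it reaches from about 350 to 975 mm from the base axis. Payload 7.1 kg.
Tool frame: the origin (TCP) lies at the very end of the fingers, on their centre line; the grasp point (between the pads) lies 19 mm behind it; x points along the fingers, y is the direction in which the jaws open and shut, and the axes are right-handed (so a half turn about x gives the same grasp; the last joint's range is limited). The gripper opens to 88 mm and grips with 3 to 60 N. Pads are 20 mm wide; open, the fingers measure 115 mm over their backs; the gripper's body (75 mm by 178 mm) begins 61 mm behind the grasp point.
Start: joints at [1.128, 0.423, 1.63, -0, 1.089, -0.019], TCP at [256.985, 569.705, 222.675] pointing down, gripper open.
Joint ranges: [-3, 3], [-0.9, 2.11], [0.09, 2.58], [-1.31, 4.45], [0.11, 2.69], [-2.54, 2.54]. Speed limits (rad/s): [2.39, 2.39, 3.01, 3.14, 3.14, 3.14].

## Interface

Orientations are given as a rotation vector (axis times angle).
In Python, from workcell import ctrl gives the robot as it stands. The module is installed in compiled form; this text tells all that it offers.
- The arm moves only by the tool carry_out, never from a script. Its argument "commands" is a list of rows, each a list of 6 numbers: the shift along the tool's x, y, z in m, then the turn, a rotation vector about the tool's x, y, z in degrees. In form: [[tx, ty, tz, rx, ry, rz], ...]. A call has 1 to 8 rows; each row shifts and turns the pose as measured when the row begins, along the tool's axes as they then stand; what a row does not reach is not made up. A row lasts 1/8 s, in which the tool goes at most 62.5 mm and 10.7 degrees, less where a joint would pass 70% of its speed; a pose out of reach is approached as far as the arm can. A call with a gripper value outside its range is refused whole. "grip" is the closure, from 0 (fully open) to 1 (shut), set as the call begins (left out, the last holds). The fingers move at their own pace and stop on an object; the grip force is fixed at half the most. Time passes only in rows, so rows that do not move let the fingers close. It gives the time, the measured TCP pose, the force and the opening at its end, in the units of the state.
- ctrl.get_obs(): the state, without advancing time (a new reading comes with each control period).
- ctrl.get_image(name): name is "scene" or "top" or "wrist"; returns a dict with "pixels" (420x560x3 uint8, blue, green, red), "intrinsics" (3x3 intrinsics, pixels), "dist_coeffs" ([k1, k2, p1, p2, k3] as OpenCV has them; the pictures are not rectified), "rvec" (rotation vector, rad) and "tvec" (3), from world to camera coordinates, as OpenCV has them. Camera axes: x right, y down, z forward; pixel columns grow to the right and rows downward; lengths in mm; the calibration is good to about 2 mm. A picture is of the moment at which its call begins. There is no depth.
- ctrl.close_job(): hands the job in, once; it reports no verdict.
The state is a dict: "t": time; "qpos": joint angles; "qvel": joint speeds; "joint_torque": joint torques, N m; "ee_pos": TCP position; "orientation": TCP orientation; "ft_force": force on the tool from outside, world axes, zero at the start; "moment": the same for the moment, N m; "width": finger opening in mm.
Only numpy, scipy, OpenCV 4.12 (cv2) and the standard library are available. Lean on these libraries where they do the work, as an engineer would, in place of code of your own. Each camera call takes 0.05 s, during which the arm holds its last target. There are 200 camera calls.

## Task

Two kit trays stand on the soldering mat. Lay the loose battery holder flat in the empty compartment of the grey tray, then carry the black tray level by its middle grip and set it down gently on top of the grey one so that all four of its feet sit fully home inside the grey tray's corner upstands. Leave the grey tray standing where it is, keep every part in its compartment, and do not shift the tools lying around.

Things in the scene. Friction and masses are not known exactly. Their poses are not given: they have to be found in the camera images.
- grey_tray: light grey open stacking tray, loose, 0.3 kg, 200 long (its x) x 130 wide (y), walls 4 thick; origin at its middle, level with the undersides of its feet, z up. Heights above the origin: inner floor 16, rim 54, corner upstands 64. A web across the middle (x = 0) parts two compartments, each 90 x 122 and 38 deep: a circuit board lies in the one at +x, the one at -x is empty.
- grey_tray_empty (a point): centre of the floor of the grey tray's empty compartment: 51 from the tray's middle along its -x, 38 below the rim.
- grey_tray_seat (a point): where the origin of a tray stacked on the grey one comes to lie, 54 above the grey tray's origin, x axes in line, either way round. At each corner of the rim an L-shaped upstand, 10 high, 4 thick, legs 28, runs along the outer edge round a ledge 24 x 24 flush with the rim; the upper tray's feet stand on the ledges, inside the L's, with 2 play to each side.
- black_tray: black tray of the same make, size, axes and origin as the grey one, loose, 0.33 to 0.52 kg in all, a circuit board in its +x compartment, a battery holder in its -x one. Under each corner is a round foot 12 high, 22 across, tapered to 16 over the lowest 4, centred 83 (x) and 48 (y) from the middle. The grey tray has the same feet.
- black_tray_grip (a point): centre of the finger grip in the middle of the black tray's web, 42 above the tray's origin, 12 below the top of the grip, which is level with the rim. The grip is 12 thick along the tray's x (pinch it that way), 64 long along y, 34 high. The tray's contents start at least 38 from it along x and stand at most 16 above the inner floor.
- battery_holder_mid (a point): loose black battery holder with two orange and black cells, 62 long (x) x 32 wide (y) x 16 high, lying flat on the mat; this point is its centre (half-way up). About 0.06 kg.
- packed_holder_mid (a point): centre (half-way up) of the other battery holder, of the same size, which already lies in the black tray, lengthwise across the tray.
- grey_board_mid (a point): middle of the satellite-shaped blue circuit board (42 x 104 x 3, parts on it to 9 high, long along its y) lying in the grey tray.
- black_board_mid (a point): middle of a like circuit board lying in the black tray.
- solder_reel: bystander: blue-flanged solder reel standing upright, 60 across, 42 high; origin under its centre.
- screwdriver: bystander: red-handled screwdriver, 170 long, lying along its x; origin under its middle.
- flux_pen: bystander: white flux pen with blue cap, 130 long (x), 12 thick; origin under its middle.
- cutters: bystander: red-handled flush cutters, 125 long (x), 10 high; origin near the pivot, on the mat.
- tip_cleaner: bystander: steel pot with brass wool, 62 across, 40 high; origin under its centre.
- multimeter: bystander: yellow and black multimeter, 150 x 74 x 42; origin under its centre.
Mind the look-alikes: they are no part of the job. What is shaped like the part that bears packed_holder_mid but purple is not meant.

How it is judged:
By the outcome, as a careful person would: the job done as asked, in the order asked, and still so for the second after the job is handed in, with the robot touching nothing.
It also fails if it takes over 64 s, if anything falls off the work surface, if the arm or the gripper's body presses on something with over 40 N, if the wrist force passes 120 N, or if a joint passes its speed limit or range.

## Working session

There is one attempt and no reset: what is moved stays moved. The work goes in short steps, Python scripts to look and compute and a tool call to move; the robot and the scene stay as the last step left them, time stands still between calls to the robot, and variables do not carry over. Pictures are saved under pics/ and viewed, about 8 in all and at most 12, crops included, and the job is handed in when it is done.

Besides the shell and the picture viewer there is one more tool, called after "Emit:" as name(argument=value, ...), one argument or row to a line, values as JSON. carry_out: Moves the arm, as the interface text tells. Its arguments: {"type":"object","properties":{"commands":{"type":"array"},"grip":{"type":"number"}},"required":["commands"]}

```bash
mkdir -p pics; cat > h.py <<'E'
import numpy as np, cv2
from workcell import ctrl
def shot(name,f):
    d=ctrl.get_image(name); cv2.imwrite('pics/'+f+'.png',d['pixels'])
    np.savez('pics/'+f+'.npz',**{k:np.asarray(d[k]) for k in d}); return d
def load(f): return dict(np.load('pics/'+f+'.npz'))
def ray(d,uv,z):
    "pixels -> world points at height z"
    R=cv2.Rodrigues(d['rvec'])[0]; C=-R.T@d['tvec'].ravel()
    p=cv2.undistortPoints(np.float64(uv).reshape(-1,1,2),d['intrinsics'],d['dist_coeffs']).reshape(-1,2)
    v=np.c_[p,np.ones(len(p))]@R
    return C+v*((z-C[2])/v[:,2])[:,None]
def proj(d,P): return cv2.projectPoints(np.float64(P).reshape(-1,1,3),d['rvec'],d['tvec'],d['intrinsics'],d['dist_coeffs'])[0].reshape(-1,2)
E
python3 - <<'E'
from h import *
d=shot('top','top0'); e=shot('scene','scene0')
cv2.imwrite('pics/a.png',np.hstack([cv2.resize(d['pixels'],(400,300)),cv2.resize(e['pixels'],(400,300))]))
for n in (d,e): print(-cv2.Rodrigues(n['rvec'])[0].T@n['tvec'].ravel(), n['intrinsics'][0,0])
print(ctrl.get_obs())
E
```

```text
[ 3.28615390e+02 -1.47431625e+00  1.53032664e+03] 506.6556894308143
[1356.7310709    -2.15427636 1172.16989238] 516.4391912140366
{'t': 0.1, 'qpos': array([ 1.12799236e+00,  4.23722892e-01,  1.63059750e+00,  1.38104124e-05,
        1.08861848e+00, -1.90009307e-02]), 'qvel': array([ 0.00095295, -0.00048411, -0.00198806,  0.0007584 ,  0.00017602,
        0.00016448]), 'joint_torque': array([-3.30125185e-04, -5.45617247e+01, -2.74321532e+01,  6.44658390e-02,
        1.88010262e-02, -7.20213461e-05]), 'ee_pos': array([256.77864373, 569.26842174, 222.01168544]), 'orientation': array([ 0.33138902,  1.54543712, -0.33345588]), 'ft_force': array([-0.20984801, -0.57693339,  0.21376099]), 'moment': array([ 0.02227173,  0.00264433, -0.04089553]), 'width': 87.53659447269216}
```

View pics/top0.png

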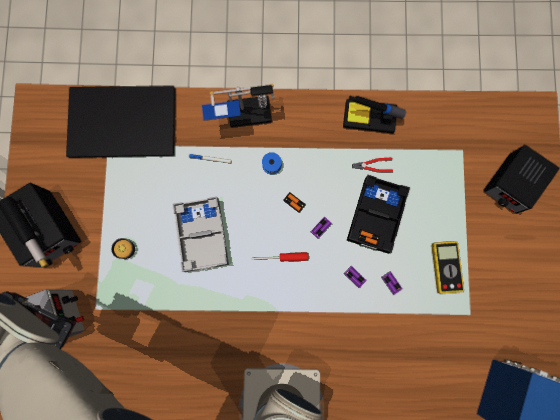

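View pics/scene0.png

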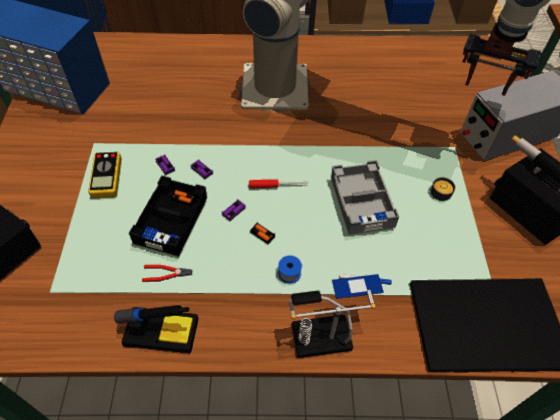

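Top view: the grey tray is at (203,235), its board end up and its empty end down. The black tray is at (379,214). There are four loose holder shapes: orange/black at (294,202), and purple at (321,228), (355,276) and (392,283). The orange/black one fits the description, and the packed one is at (369,239). I'll enlarge to confirm this and read off the corners.

```bash
python3 - <<'E'
from h import *
p=load('top0')['pixels']
def c(x,y,w,h,s): return cv2.resize(p[y:y+h,x:x+w],None,fx=s,fy=s,interpolation=cv2.INTER_CUBIC)
cv2.imwrite('pics/b.png',np.hstack([c(165,185,70,100,4),c(275,170,140,100,4)[:, :0],c(340,170,75,100,4),cv2.copyMakeBorder(c(275,185,45,40,4),0,240,0,0,cv2.BORDER_CONSTANT)]))
E
```

```text
(no output)
```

View pics/b.png

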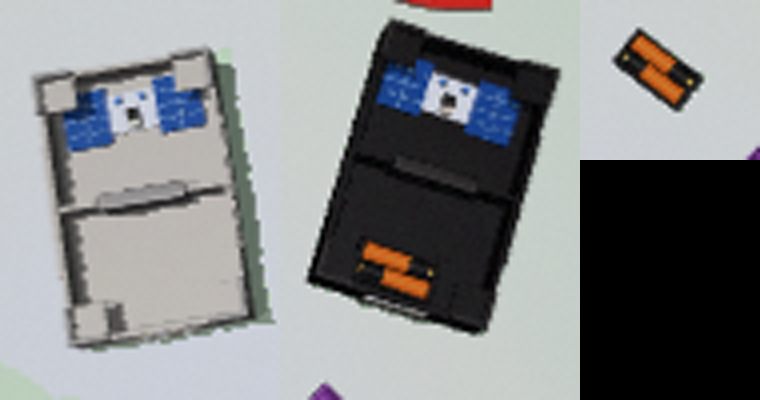

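The loose holder's corners in the crop are (638,30), (703,78), (680,110), (614,60), and it is orange/black, as described. Next I compute the poses.

```bash
python3 - <<'E'
from h import *
d=load('top0')
def f(n,pts,ox,oy,cx,z,L):
    uv=[((x-cx+.5)/4-.5+ox,(y+.5)/4-.5+oy) for x,y in pts]
    P=ray(d,uv,z)[:,:2]; print(n,P.mean(0).round(1),[round(np.linalg.norm(P[i]-P[i-1]),1) for i in range(4)])
    a=(P[0]+P[1]-P[2]-P[3]) ; b=P[0]+P[3]-P[1]-P[2]
    print(' ang long',np.degrees(np.arctan2(a[1],a[0])),'ang side',np.degrees(np.arctan2(b[1],b[0])))
# order: TL,TR,BR,BL
f('grey',[(35,74),(210,48),(253,318),(72,347)],165,185,0,64,0)
f('black',[(392,20),(560,68),(488,333),(308,282)],340,170,280,64,0)
f('hold',[(638,30),(703,78),(680,110),(614,60)],275,185,580,16,0)
R=cv2.Rodrigues(ctrl.get_obs()['orientation'])[0]; print(R.round(3))
E
```

```text
grey [489.  244.3] [np.float64(201.3), np.float64(128.9), np.float64(200.5), np.float64(130.6)]
 ang long 10.61951376695528 ang side 99.61188971969814
black [ 555.5 -275.5] [np.float64(205.4), np.float64(127.8), np.float64(203.9), np.float64(134.1)]
 ang long -17.06562504775673 ang side 74.56924377422615
hold [593.9 -28.7] [np.float64(29.5), np.float64(61.6), np.float64(30.2), np.float64(63.0)]
 ang long -36.0935534114847 ang side 53.506893026220375
[[-0.001  0.411  0.912]
 [-0.001  0.912 -0.411]
 [-1.    -0.001 -0.   ]]
```

Emit:
carry_out(
  commands=[
    [0, -0.034, 0.046, 0, 0, 0],
    [0, -0.034, 0.046, 0, 0, 0],
    [0, -0.034, 0.046, 0, 0, 0],
    [0, -0.034, 0.046, 0, 0, 0],
    [0, -0.034, 0.046, 0, 0, 0],
    [0, -0.034, 0.046, 0, 0, 0],
    [0, -0.034, 0.046, 0, 0, 0],
    [0, -0.034, 0.046, 0, 0, 0],
  ],
  grip=0.3,
)

```text
t: 1.1
ee_pos: [484.8, 161.3, 220.3]
orientation: [0.324, 1.547, -0.328]
ft_force: [0.5, 0.2, 0.1]
width: 61.2
```

Emit:
carry_out(
  commands=[
    [0, 0, 0, 10.2, 0, 0],
    [0, 0, 0, 10.2, 0, 0],
    [0, 0, 0, 10.2, 0, 0],
    [0, 0, 0, 10.2, 0, 0],
    [0, 0, 0, 10.2, 0, 0],
    [0, 0, 0, 10.2, 0, 0],
    [0, 0, 0, 10.2, 0, 0],
    [0, 0, 0, 10.2, 0, 0],
  ],
)

```text
t: 2.1
ee_pos: [485.0, 155.6, 217.9]
orientation: [1.437, 1.039, -1.45]
ft_force: [0.1, 0.5, -0.6]
width: 61.6
```

```bash
cat >> h.py <<'E'
def go(x,y,z,yaw):
    "tool-axis shift (mm), turn needed: tool x first to vertical down, then about x"
    o=ctrl.get_obs(); R=cv2.Rodrigues(o['orientation'])[0]; p=o['ee_pos']
    c,s=np.cos(np.radians(yaw)),np.sin(np.radians(yaw))
    T=np.array([[0,c,s],[0,s,-c],[-1,0,0]])
    r=np.degrees(cv2.Rodrigues(R.T@T)[0].ravel())
    print('t',round(o['t'],2),'pos',p.round(1),'yaw',round(np.degrees(np.arctan2(R[1,1],R[0,1])),2),'w',round(o['width'],1),'F',o['ft_force'].round(1))
    print(' shift',(R.T@(np.array([x,y,z])-p)).round(1),'turn',r.round(2),'| shift in final axes',(T.T@(np.array([x,y,z])-p)).round(1))
E
python3 -c "
from h import *
go(594,-29,150,-36.3)"
```

```text
t 2.1 pos [485.  155.6 217.9] yaw -18.53 w 61.6 F [ 0.1  0.5 -0.6]
 shift [ 67.9 162.3 140. ] turn [17.77  0.37  0.23] | shift in final axes [ 67.9 197.1  84.2]
```

Emit:
carry_out(
  commands=[
    [0, 0, 0, 9, 0.2, 0.1],
    [0, 0, 0, 8.8, 0.2, 0.1],
    [0.01, 0.05, 0.021, 0, 0, 0],
    [0.01, 0.05, 0.021, 0, 0, 0],
    [0.01, 0.05, 0.021, 0, 0, 0],
    [0.01, 0.047, 0.021, 0, 0, 0],
    [0, 0, 0, 0, 0, 0],
  ],
)

```text
t: 2.98
ee_pos: [593.8, -34.6, 174.8]
orientation: [1.665, 0.834, -1.668]
ft_force: [-0.5, -0.1, -1.0]
width: 61.5
```

```bash
python3 -c "
from h import *
go(594,-29,16,-36.3)
d=shot('wrist','w1'); print(proj(d,[[594,-29,16]])); print(-cv2.Rodrigues(d['rvec'])[0].T@d['tvec'].ravel())"
```

```text
t 2.98 pos [593.8 -34.6 174.8] yaw -36.91 w 61.5 F [-0.5 -0.1 -1. ]
 shift [158.8  -2.8  -4.6] turn [-0.61  0.02  0.13] | shift in final axes [158.8  -3.1  -4.6]
[[273.89368441 184.72361505]]
[642.03991934  28.24236173 337.46334201]
```

View pics/w1.png

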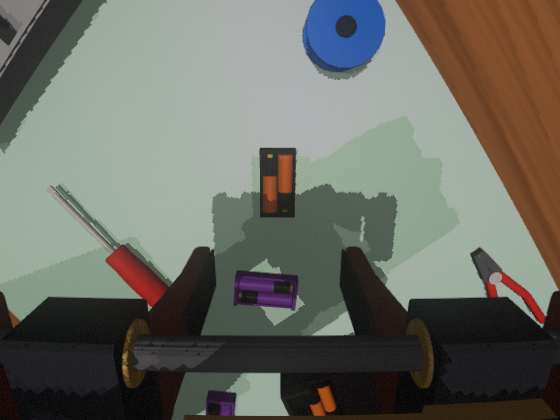

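The wrist view shows the orange/black holder at (261..296, 148..217), squarely aligned with the jaws. A purple look-alike lies below it at (265,290).

```bash
python3 -c "
from h import *
d=load('w1'); P=ray(d,[(261,148.5),(295.5,148.5),(296,217),(260,217)],16); print(P.round(1),P.mean(0))
a=P[0]+P[1]-P[2]-P[3]; print(np.degrees(np.arctan2(a[1],a[0])))
m=P.mean(0); go(m[0],m[1],4,-36.3)"
```

```text
[[604.6   3.9  16. ]
 [628.9 -14.3  16. ]
 [591.9 -65.8  16. ]
 [565.2 -45.7  16. ]] [597.6551218  -30.49542689  16.        ]
52.877361573710196
t 3.02 pos [593.  -33.2 175. ] yaw -36.85 w 61.4 F [ 0.3 -0.3 -1.4]
 shift [171.    2.7  -5. ] turn [-0.55  0.02  0.17] | shift in final axes [171.    2.2  -4.9]
```

Emit:
carry_out(
  commands=[
    [0.03, 0.0025, -0.005, 0, 0, 0],
    [0.04, 0, 0, -0.5, 0, 0.1],
    [0.04, 0, 0, 0, 0, 0],
    [0.03, 0, 0, 0, 0, 0],
    [0.01, 0, 0, 0, 0, 0],
    [0, 0, 0, 0, 0, 0],
  ],
)

```text
t: 3.78
ee_pos: [596.0, -23.3, 23.9]
orientation: [1.656, 0.845, -1.655]
ft_force: [-0.1, 0.8, -0.0]
width: 61.8
```

```bash
python3 -c "
from h import *
go(597.6,-30.5,4,-36.7)"
```

```text
t 3.77 pos [596.  -23.3  23.9] yaw -36.01 w 61.8 F [-0.1  0.8 -0. ]
 shift [19.8  5.6  4.9] turn [ 0.69 -0.07  0.06] | shift in final axes [19.9  5.6  4.8]
```

Emit:
carry_out(
  commands=[
    [0.005, 0.0055, 0.005, 0.6, 0, 0],
    [0, 0, 0, 0, 0, 0],
    [0, 0, 0, 0, 0, 0],
  ],
)

```text
t: 4.15
ee_pos: [599.6, -30.9, 21.7]
orientation: [1.667, 0.834, -1.658]
ft_force: [0.2, -0.6, -0.1]
width: 61.5
```

```bash
python3 -c "
from h import *
go(597.6,-30.5,4,-36.7)"
```

```text
t 4.15 pos [599.6 -30.9  21.7] yaw -36.64 w 61.5 F [ 0.2 -0.6 -0.1]
 shift [17.7 -1.9  1. ] turn [ 0.06 -0.23 -0.18] | shift in final axes [17.7 -1.8  0.9]
```

Emit:
carry_out(
  commands=[
    [0.009, -0.0015, 0.001, 0, 0, 0],
    [0.008, 0, 0, 0, 0, 0],
    [0, 0, 0, 0, 0, 0],
  ],
)

```text
t: 4.53
ee_pos: [597.9, -31.0, 4.1]
orientation: [1.668, 0.834, -1.657]
ft_force: [0.8, -0.5, -0.1]
width: 61.6
```

Emit:
carry_out(
  commands=[
    [0, 0, 0, 0, 0, 0],
    [0, 0, 0, 0, 0, 0],
    [0, 0, 0, 0, 0, 0],
    [0, 0, 0, 0, 0, 0],
    [0, 0, 0, 0, 0, 0],
  ],
  grip=1,
)

```text
t: 5.15
ee_pos: [598.0, -30.9, 4.0]
orientation: [1.668, 0.834, -1.657]
ft_force: [-1.0, -0.1, 0.1]
width: 31.4
```

Emit:
carry_out(
  commands=[
    [-0.04, 0, 0, 0, 0, 0],
    [-0.055, 0, 0, 0, 0, 0],
    [-0.055, 0, 0, 0, 0, 0],
    [-0.03, 0, 0, 0, 0, 0],
    [0, 0, 0, -10, 0, 0],
    [0, 0, 0, -10, 0, 0],
    [0, 0, 0, -10, 0, 0],
    [0, 0, 0, -10, 0, 0],
  ],
)

```text
t: 6.15
ee_pos: [596.6, -31.1, 190.6]
orientation: [1.154, 1.242, -1.145]
ft_force: [-0.1, 0.8, -0.4]
width: 31.6
```

```bash
python3 -c "
from h import *
go(438.8,235.4,180,10.1)"
```

```text
t 6.15 pos [596.6 -31.1 190.6] yaw 4.58 w 31.6 F [-0.1  0.8 -0.4]
 shift [  10.  -136.1 -278.3] turn [-5.52 -0.02 -0.36] | shift in final axes [  10.6 -108.6 -290.1]
```

Emit:
carry_out(
  commands=[
    [0, 0, 0, -5.5, 0, -0.3],
    [0, -0.018, -0.048, 0, 0, 0],
    [0, -0.018, -0.048, 0, 0, 0],
    [0, -0.018, -0.048, 0, 0, 0],
    [0, -0.018, -0.048, 0, 0, 0],
    [0, -0.018, -0.048, 0, 0, 0],
    [0, -0.015, -0.045, 0, 0, 0],
    [0, 0, 0, 0, 0, 0],
  ],
)

```text
t: 7.15
ee_pos: [437.9, 237.1, 191.0]
orientation: [1.079, 1.287, -1.073]
ft_force: [0.6, -0.5, -0.0]
width: 32.0
```

```bash
python3 -c "
from h import *
go(438.8,235.4,180,10.1)
d=shot('wrist','w2'); print(-cv2.Rodrigues(d['rvec'])[0].T@d['tvec'].ravel())"
```

```text
t 7.15 pos [437.9 237.1 191. ] yaw 10.25 w 32.0 F [ 0.6 -0.5 -0. ]
 shift [11.   0.5  1.9] turn [ 0.15 -0.04 -0.21] | shift in final axes [11.   0.6  1.9]
[423.65704724 314.48877937 353.6864547 ]
```

View pics/w2.png

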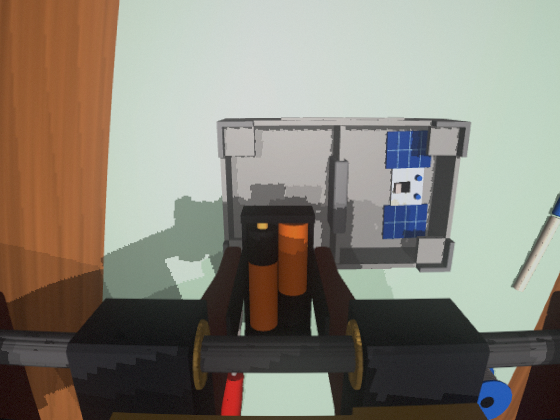

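The grey tray's outer upstand corners are near (218,121), (469,122) and (452,271). The empty compartment is on the left, and the held holder is above its lower part.

```bash
python3 -c "
from h import *
d=load('w2'); p=d['pixels']
P=ray(d,[(218.5,121),(469,122),(453,271)],64); print(P.round(1), np.linalg.norm(P[0]-P[1]),np.linalg.norm(P[2]-P[1]))
a=P[1]-P[0];b=P[1]-P[2]; print(np.degrees(np.arctan2(a[1],a[0])),np.degrees(np.arctan2(b[1],b[0])),'mid',(P[0]+P[2])/2)
print('rim/model proj')
def model(x,y,yaw,pts):
    c,s=np.cos(np.radians(yaw)),np.sin(np.radians(yaw)); pts=np.float64(pts); return np.c_[x+c*pts[:,0]-s*pts[:,1],y+s*pts[:,0]+c*pts[:,1],pts[:,2]]
print(proj(d,model(489,244.3,10.1,[(-100,65,64),(100,65,64),(100,-65,64),(-100,65,54)])))
def c(x,y,w,h,s=8): return cv2.resize(p[y:y+h,x:x+w],None,fx=s,fy=s,interpolation=cv2.INTER_CUBIC)
cv2.imwrite('pics/c.png',np.hstack([c(210,110,33,60),c(440,110,33,60),c(425,220,33,60)]))
"
```

```text
[[382.4 290.8  64. ]
 [577.7 326.6  64. ]
 [605.5 199.   64. ]] 198.52303529369627 130.6035462478325
10.379739800765362 102.32648211524857 mid [493.96880503 244.92518641  64.        ]
rim/model proj
[[214.37509493 120.38142406]
 [466.86267629 122.56412411]
 [445.71147883 271.07842456]
 [216.3972111  119.69241064]]
```

View pics/c.png

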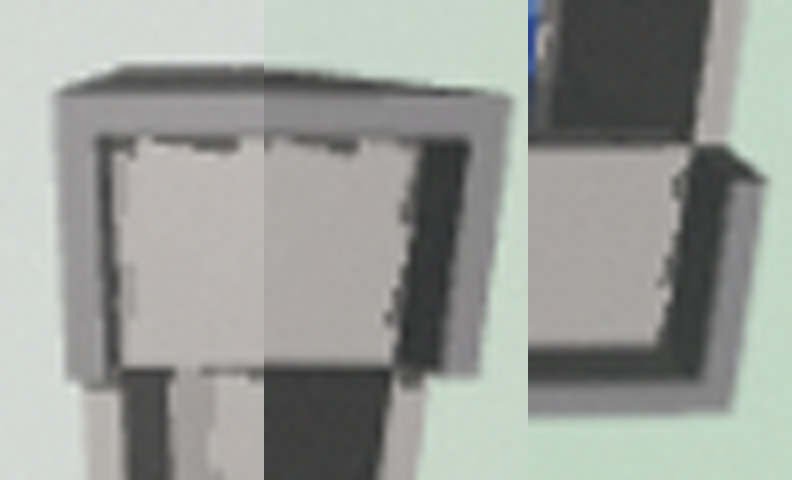

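```bash
cat >> h.py <<'E'
def model(x,y,yaw,pts):
    c,s=np.cos(np.radians(yaw)),np.sin(np.radians(yaw)); pts=np.float64(pts); return np.c_[x+c*pts[:,0]-s*pts[:,1],y+s*pts[:,0]+c*pts[:,1],pts[:,2]]
def fit(d,uv,pts,g):
    from scipy.optimize import least_squares
    r=least_squares(lambda q:(proj(d,model(*q,pts))-uv).ravel(),g); print('fit',r.x.round(2),'res px',r.fun.round(1)); return r.x
E
python3 -c "
from h import *
fit(load('w2'),[(216.8,121.4),(470.4,121.8),(449.6,270.8)],[(-100,65,64),(100,65,64),(100,-65,64)],(489,244,10))
uv=[((x+.5)/4-.5+165,(y+.5)/4-.5+185) for x,y in [(35,74),(210,48),(72,347)]]
fit(load('top0'),uv,[(100,65,64),(100,-65,64),(-100,65,64)],(489,244,10))
uv=[((x-280+.5)/4-.5+340,(y+.5)/4-.5+170) for x,y in [(392,20),(560,68),(488,333),(308,282)]]
fit(load('top0'),uv,[(100,65,64),(100,-65,64),(-100,-65,64),(-100,65,64)],(555,-275,-16))
"
```

```text
fit [491.85 244.68  10.51] res px [ 0.7  0.1 -0.6  0.1 -0.2 -0.4]
fit [489.31 244.6   10.3 ] res px [-0.1  0.4  0.2 -0.3 -0.2 -0. ]
fit [ 555.43 -275.43  -16.58] res px [-0.8  0.3 -0.2  1.1 -0.3 -0.3  1.3 -1. ]
```

Emit:
carry_out(
  commands=[
    [0.03, 0.002, 0.002, 0, 0, 0],
    [0.04, 0, 0, 0, 0, 0],
    [0.03, 0, 0, 0, 0, 0],
    [0, 0, 0, 0, 0, 0],
  ],
)

```text
t: 7.7
ee_pos: [445.2, 231.5, 89.8]
orientation: [1.084, 1.282, -1.073]
ft_force: [-0.5, 0.5, -0.4]
width: 31.8
```

```bash
python3 -c "
from h import *
go(440.4,235.3,21,10.4)"
```

```text
t 7.7 pos [445.2 231.5  89.8] yaw 10.01 w 31.8 F [-0.5  0.5 -0.4]
 shift [68.7 -4.6 -4.5] turn [-0.39 -0.02 -0.46] | shift in final axes [68.8 -4.  -4.6]
```

Emit:
carry_out(
  commands=[
    [0.01, -0.004, -0.0045, -0.4, 0, -0.4],
    [0.02, 0, 0, 0, 0, 0],
    [0.015, 0, 0, 0, 0, 0],
    [0, 0, 0, 0, 0, 0],
  ],
)

```text
t: 8.2
ee_pos: [443.4, 235.6, 46.2]
orientation: [1.08, 1.287, -1.07]
ft_force: [-0.3, -0.1, -1.2]
width: 32.0
```

```bash
python3 -c "
from h import *
go(440.4,235.3,21,10.4)"
```

```text
t 8.2 pos [443.4 235.6  46.2] yaw 10.33 w 32.0 F [-0.3 -0.1 -1.2]
 shift [25.2 -3.2 -0.2] turn [-0.07 -0.11 -0.33] | shift in final axes [25.2 -3.1 -0.2]
```

Emit:
carry_out(
  commands=[
    [0.012, -0.003, 0, 0, 0, 0],
    [0.007, 0, 0, 0, 0, 0],
    [0.005, 0, 0, 0, 0, 0],
    [0, 0, 0, 0, 0, 0],
  ],
)

```text
t: 8.7
ee_pos: [441.2, 235.6, 21.7]
orientation: [1.081, 1.286, -1.068]
ft_force: [1.1, -0.2, -0.8]
width: 31.7
```

```bash
python3 -c "
from h import *
go(440.4,235.3,20,10.4)"
```

```text
t 8.7 pos [441.2 235.6  21.7] yaw 10.35 w 31.7 F [ 1.1 -0.2 -0.8]
 shift [ 1.7 -0.8  0.2] turn [-0.05 -0.14 -0.44] | shift in final axes [ 1.7 -0.8  0.2]
```

Emit:
carry_out(
  commands=[
    [0.0015, 0, 0, 0, 0, 0],
    [0, 0, 0, 0, 0, 0],
  ],
)

```text
t: 8.95
ee_pos: [441.5, 235.8, 20.4]
orientation: [1.081, 1.286, -1.068]
ft_force: [-0.0, 0.0, -0.7]
width: 31.7
```

Emit:
carry_out(
  commands=[
    [0, 0, 0, 0, 0, 0],
    [0, 0, 0, 0, 0, 0],
    [0, 0, 0, 0, 0, 0],
    [-0.02, 0, 0, 0, 0, 0],
    [-0.05, 0, 0, 0, 0, 0],
    [-0.055, 0, 0, 0, 0, 0],
    [-0.055, 0, 0, 0, 0, 0],
    [-0.03, 0, 0, 0, 0, 0],
  ],
  grip=0.48,
)

```text
t: 9.95
ee_pos: [438.6, 234.2, 234.8]
orientation: [1.078, 1.288, -1.072]
ft_force: [0.7, -0.2, -1.1]
width: 45.7
```

```bash
python3 -c "
from h import *
go(555.4,-275.4,210,-16.6)
a=shot('wrist','w3')['pixels']; p=shot('top','t3')['pixels']
cv2.imwrite('pics/d.png',np.hstack([a,cv2.copyMakeBorder(cv2.resize(p[185:285,175:235],None,fx=4,fy=4),0,20,0,0,0)]))"
```

```text
t 9.95 pos [438.6 234.2 234.8] yaw 10.34 w 45.7 F [ 0.7 -0.2 -1.1]
 shift [ 24.3  23.4 522.4] turn [26.94 -0.11 -0.17] | shift in final axes [ 24.8 257.5 455. ]
```

View pics/d.png

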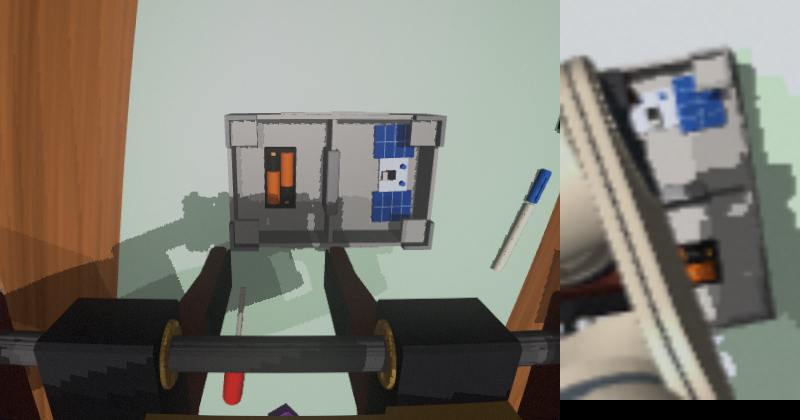

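The wrist view shows the holder lying flat in the empty compartment at (281,177). Next is the black tray.

Emit:
carry_out(
  commands=[
    [0, 0, 0, 9, 0, 0],
    [0, 0, 0, 9, 0, 0],
    [0, 0, 0, 9, 0, 0],
    [0, 0.028, 0.05, 0, 0, 0],
    [0, 0.028, 0.05, 0, 0, 0],
    [0, 0.028, 0.05, 0, 0, 0],
    [0, 0.028, 0.05, 0, 0, 0],
    [0, 0.028, 0.05, 0, 0, 0],
  ],
)

```text
t: 11.05
ee_pos: [494.8, -50.8, 225.7]
orientation: [1.425, 1.057, -1.429]
ft_force: [0.8, -0.2, -0.8]
width: 45.7
```

Emit:
carry_out(
  commands=[
    [0, 0.028, 0.05, 0, 0, 0],
    [0, 0.028, 0.05, 0, 0, 0],
    [0, 0.028, 0.05, 0, 0, 0],
    [0, 0.02, 0.036, 0, 0, 0],
    [0, 0, 0, 0, 0, 0],
  ],
)

```text
t: 11.68
ee_pos: [536.6, -269.0, 216.5]
orientation: [1.426, 1.062, -1.439]
ft_force: [0.0, 0.1, -0.2]
width: 45.5
```

```bash
python3 -c "
from h import *
go(557,-275.4,210,-16.6)
shot('wrist','w4')"
```

```text
t 11.68 pos [ 536.6 -269.   216.5] yaw -17.42 w 45.5 F [ 0.   0.1 -0.2]
 shift [ 6.2 21.5 -0. ] turn [-0.82 -0.09  0.8 ] | shift in final axes [ 6.5 21.4  0.3]
```

View pics/w4.png

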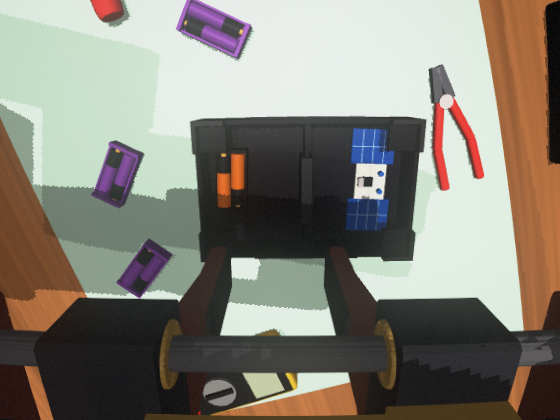

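The black tray fills (190..425, 117..262) and its grip is at (307,179). I'll enlarge the corners of both trays to fit their poses.

```bash
python3 -c "
from h import *
def row(f,L,g):
    p=load(f)['pixels']; p=np.uint8(255*(p/255.)**g)
    return np.hstack([cv2.copyMakeBorder(cv2.resize(p[y:y+30,x:x+30],None,fx=6,fy=6,interpolation=cv2.INTER_CUBIC),0,10,0,10,0) for x,y in L])
cv2.imwrite('pics/e.png',np.vstack([row('w4',[(185,105),(400,105),(390,238),(190,238)],.5),row('w3',[(215,105),(420,105),(410,225),(220,225)],1)]))"
```

```text
(no output)
```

View pics/e.png

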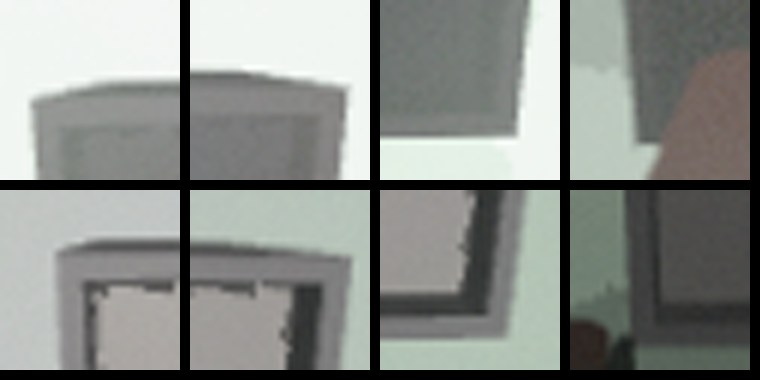

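```bash
python3 -c "
from h import *
C=[(-100,65,64),(100,65,64),(100,-65,64),(-100,-65,64)]
def q(L,O): return [((x+.5)/6-.5+ox,(y+.5)/6-.5+oy) for (x,y),(ox,oy) in zip(L,O)]
b=fit(load('w4'),q([(33,101),(159,90),(138,135),(67,142)],[(185,105),(400,105),(390,238),(190,238)]),C,(555,-275,-16))
g=fit(load('w3'),q([(57,62),(161,69),(128,146),(65,154)],[(215,105),(420,105),(410,225),(220,225)]),C,(490,244,10))
# check with grip top in w4
print(proj(load('w4'),model(*b,[(-6,32,54),(6,32,54),(6,-32,54),(-6,-32,54)])).round(0).tolist())
go(b[0],b[1],95,b[2])
"
```

```text
fit [ 559.78 -278.9   -16.79] res px [ 0.7 -0.  -0.6 -0.  -0.8 -0.2  0.7  0. ]
fit [491.79 244.67  10.5 ] res px [ 0.9  0.3 -0.5 -0.2 -0.7 -0.3  0.2 -0.1]
[[300.0, 157.0], [314.0, 157.0], [313.0, 224.0], [300.0, 224.0]]
t 11.72 pos [ 536.  -267.5  216.3] yaw -17.36 w 45.8 F [ 0.4 -0.8  0.8]
 shift [120.9  27.9   4. ] turn [-0.58 -0.11  0.88] | shift in final axes [121.3  26.    4. ]
```

Emit:
carry_out(
  commands=[
    [0, 0.012, 0.002, -0.5, -0.1, 0.8],
    [0.04, 0.012, 0.002, 0, 0, 0],
    [0.04, 0, 0, 0, 0, 0],
    [0.03, 0, 0, 0, 0, 0],
    [0, 0, 0, 0, 0, 0],
  ],
  grip=0.62,
)

```text
t: 12.35
ee_pos: [560.5, -272.8, 102.7]
orientation: [1.418, 1.06, -1.415]
ft_force: [0.8, 0.6, 0.1]
width: 33.7
```

```bash
python3 -c "
from h import *
go(558.6,-277.8,70,-16.7)"
```

```text
t 12.35 pos [ 560.5 -272.8  102.7] yaw -16.37 w 33.7 F [0.8 0.6 0.1]
 shift [32.7 -0.5  5.4] turn [ 0.33 -0.04 -0.08] | shift in final axes [32.7 -0.4  5.4]
```

Emit:
carry_out(
  commands=[
    [0.01, 0, 0.005, 0.3, 0, 0],
    [0.02, 0, 0, 0, 0, 0],
    [0, 0, 0, 0, 0, 0],
  ],
)

```text
t: 12.72
ee_pos: [561.1, -277.5, 73.5]
orientation: [1.421, 1.053, -1.415]
ft_force: [0.7, 0.3, -0.5]
width: 33.6
```

```bash
python3 -c "
from h import *
go(558.6,-277.8,24,-16.7)
shot('wrist','w5')
p=load('w5')['pixels'];p=np.uint8(255*(p/255.)**.5); cv2.imwrite('pics/f.png',p)"
```

```text
t 12.72 pos [ 561.1 -277.5   73.5] yaw -16.58 w 33.6 F [ 0.7  0.3 -0.5]
 shift [49.5 -2.6  1. ] turn [ 0.12  0.   -0.32] | shift in final axes [49.5 -2.3  1. ]
```

View pics/f.png

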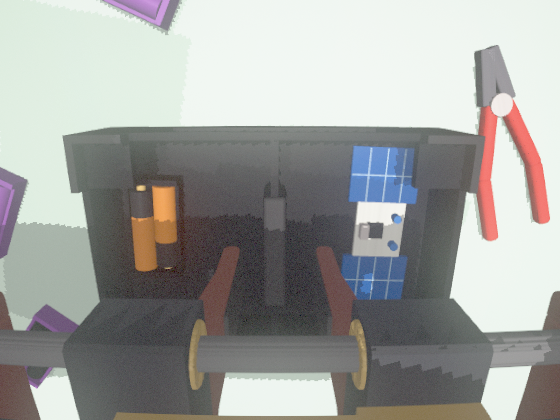

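The grip (cols 264–287) lies nearly centred between the fingertips (239, 318). Descending.

Emit:
carry_out(
  commands=[
    [0.015, -0.002, 0.001, 0, 0, 0],
    [0.015, 0, 0, 0, 0, 0],
    [0.01, 0, 0, 0, 0, 0],
    [0, 0, 0, 0, 0, 0],
  ],
)

```text
t: 13.28
ee_pos: [560.0, -278.8, 32.2]
orientation: [1.422, 1.051, -1.414]
ft_force: [0.1, 0.2, 0.8]
width: 33.6
```

```bash
python3 -c "
from h import *
fit(load('w5'),[(68,138),(481,138)],[(-100,65,64),(100,65,64)],(558,-277,-16))
go(559.3,-277.8,24,-16.7)"
```

```text
fit [ 559.55 -279.9   -16.67] res px [-1.8  0.3  1.8  0.3]
t 13.28 pos [ 560.  -278.8   32.2] yaw -16.6 w 33.6 F [0.1 0.2 0.8]
 shift [ 8.2 -1.  -0.8] turn [ 0.1   0.03 -0.47] | shift in final axes [ 8.2 -1.  -0.8]
```

Emit:
carry_out(
  commands=[
    [0.007, 0, 0, 0, 0, -0.4],
    [0, 0, 0, 0, 0, 0],
  ],
)

```text
t: 13.52
ee_pos: [560.3, -278.9, 24.9]
orientation: [1.419, 1.057, -1.419]
ft_force: [-0.6, -0.7, 0.1]
width: 33.7
```

```bash
python3 -c "
from h import *
go(559.3,-279,24,-16.7)"
```

```text
t 13.53 pos [ 560.3 -278.9   24.9] yaw -16.61 w 33.7 F [-0.6 -0.7  0.1]
 shift [ 0.9 -0.9  0.3] turn [ 0.09  0.03 -0.06] | shift in final axes [ 0.9 -0.9  0.3]
```

Emit:
carry_out(
  commands=[
    [0.001, 0, 0, 0, 0, 0],
    [0, 0, 0, 0, 0, 0],
    [0, 0, 0, 0, 0, 0],
    [0, 0, 0, 0, 0, 0],
    [0, 0, 0, 0, 0, 0],
    [0, 0, 0, 0, 0, 0],
  ],
  grip=1,
)

```text
t: 14.28
ee_pos: [560.4, -279.0, 24.3]
orientation: [1.419, 1.056, -1.419]
ft_force: [0.3, 0.3, -0.8]
width: 11.5
```

Emit:
carry_out(
  commands=[
    [-0.005, 0, 0, 0, 0, 0],
    [-0.015, 0, 0, 0, 0, 0],
    [-0.03, 0, 0, 0, 0, 0],
    [-0.04, 0, 0, 0, 0, 0],
    [-0.04, 0, 0, 0, 0, 0],
    [-0.03, 0, 0, 0, 0, 0],
    [-0.015, 0, 0, 0, 0, 0],
    [0, 0, 0, 0, 0, 0],
  ],
)

```text
t: 15.28
ee_pos: [558.9, -278.1, 208.1]
orientation: [1.419, 1.057, -1.419]
ft_force: [0.5, 0.6, -4.6]
width: 11.8
```

```bash
python3 -c "
from h import *
go(491,244.6,220,10.5)"
```

```text
t 15.28 pos [ 558.9 -278.1  208.1] yaw -16.59 w 11.8 F [ 0.5  0.6 -4.6]
 shift [ -12.3 -214.3 -481.5] turn [-27.09   0.04  -0.04] | shift in final axes [ -11.9   28.4 -526.3]
```

Emit:
carry_out(
  commands=[
    [0, -0.008, -0.018, 0, 0, 0],
    [0, -0.014, -0.032, 0, 0, 0],
    [0, -0.018, -0.041, 0, 0, 0],
    [0, -0.018, -0.041, 0, 0, 0],
    [0, -0.018, -0.041, 0, 0, 0],
    [0, -0.018, -0.041, 0, 0, 0],
    [0, -0.018, -0.041, 0, 0, 0],
    [0, -0.018, -0.041, 0, 0, 0],
  ],
)

```text
t: 16.27
ee_pos: [507.9, 57.1, 197.5]
orientation: [1.414, 1.072, -1.437]
ft_force: [1.2, 0.4, -3.6]
width: 11.7
```

Emit:
carry_out(
  commands=[
    [0, -0.018, -0.041, 0, 0, 0],
    [0, -0.018, -0.041, 0, 0, 0],
    [0, -0.018, -0.041, 0, 0, 0],
    [0, -0.014, -0.032, 0, 0, 0],
    [0, -0.007, -0.016, 0, 0, 0],
    [0, 0, 0, -4, 0, 0],
    [0, 0, 0, -6, 0, 0],
    [0, 0, 0, -6, 0, 0],
  ],
)

```text
t: 17.27
ee_pos: [471.4, 252.0, 188.7]
orientation: [1.188, 1.237, -1.238]
ft_force: [0.3, -0.8, -4.3]
width: 11.9
```

```bash
python3 -c "
from h import *
go(491,244.6,180,10.5)"
```

```text
t 17.27 pos [471.4 252.  188.7] yaw 0.07 w 11.9 F [ 0.3 -0.8 -4.3]
 shift [ 7.9 19.9  7.4] turn [-10.43  -0.07   2.24] | shift in final axes [ 8.7 17.9 10.8]
```

Emit:
carry_out(
  commands=[
    [-0.002, 0, 0, -5, 0, 1.1],
    [0, 0, 0, -5.4, 0, 1.1],
    [0, 0.018, 0.011, 0, 0, 0],
    [0, 0, 0, 0, 0, 0],
    [0, 0, 0, 0, 0, 0],
  ],
)

```text
t: 17.9
ee_pos: [489.5, 241.7, 187.0]
orientation: [1.067, 1.295, -1.078]
ft_force: [-0.1, -0.2, -4.5]
width: 11.5
```

```bash
python3 -c "
from h import *
go(491,244.6,100,10.5)
a=shot('wrist','w6')['pixels'];b=shot('top','t6')['pixels'];c=shot('scene','s6')['pixels']
a=np.uint8(255*(a/255.)**.5)
cv2.imwrite('pics/g.png',np.hstack([a,np.vstack([cv2.resize(c[140:260,310:430],(240,240)),b[185:275,120:240].repeat(2,0).repeat(2,1)])]))"
```

```text
t 17.9 pos [489.5 241.7 187. ] yaw 10.6 w 11.5 F [-0.1 -0.2 -4.5]
 shift [87.   2.7 -2.7] turn [0.1  0.08 0.43] | shift in final axes [87.   2.  -2.6]
```

View pics/g.png

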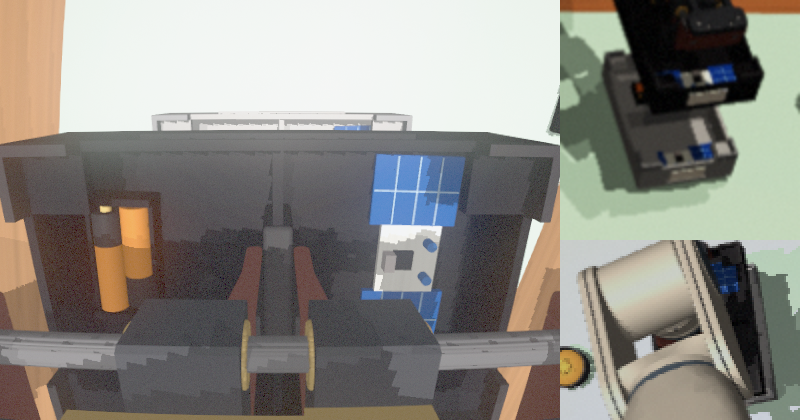

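The wrist view shows the black tray level with its parts in place, and the grey tray's far corners at (152,114) and (411,114). The black grip's far top edge spans (265..292, 228) and the far wall's outer top edge is at row ~132. I'll check the camera bias against the known grasp.

```bash
python3 -c "
from h import *
d=load('w6'); x,y,z=489.5,241.7,187.0; dz=z-24.3
print('grip far top',proj(d,model(x,y,10.6,[(-6,32,54+dz),(6,32,54+dz)])),'far wall top mid',proj(d,model(x,y,10.6,[(-60,65,54+dz),(0,65,54+dz),(60,65,54+dz),(-72,65,64+dz),(72,65,64+dz)])))
for g in [(491.8,244.7,10.5),(490,244.5,10.4)]: print('grey',proj(d,model(*g,[(-100,65,64),(100,65,64),(0,65,54)])))
fit(d,[(152,115),(411,115)],[(-100,65,64),(100,65,64)],(491,244,10.5))
p=d['pixels'];p=np.uint8(255*(p/255.)**.5)
A=cv2.resize(p[100:170,60:260],(800,280),interpolation=cv2.INTER_CUBIC);B=cv2.resize(p[100:170,300:500],(800,280),interpolation=cv2.INTER_CUBIC)
cv2.imwrite('pics/i.png',np.vstack([A,B]))"
```

```text
grip far top [[260.60746749 225.17334173]
 [291.66797095 225.23001127]] far wall top mid [[113.12397895 140.03411424]
 [275.97378393 138.9007996 ]
 [440.0310248  140.02638858]
 [ 67.38248384 143.86732228]
 [485.90486864 143.88675612]]
grey [[152.53124779 115.07675175]
 [411.96415933 115.56882592]
 [282.01192817 113.84362427]]
grey [[150.35437615 114.70148615]
 [409.80171029 115.58966986]
 [279.86813467 113.67007084]]
fit [491.28 244.83  10.6 ] res px [-0.2  0.   0.2  0. ]
```

View pics/i.png

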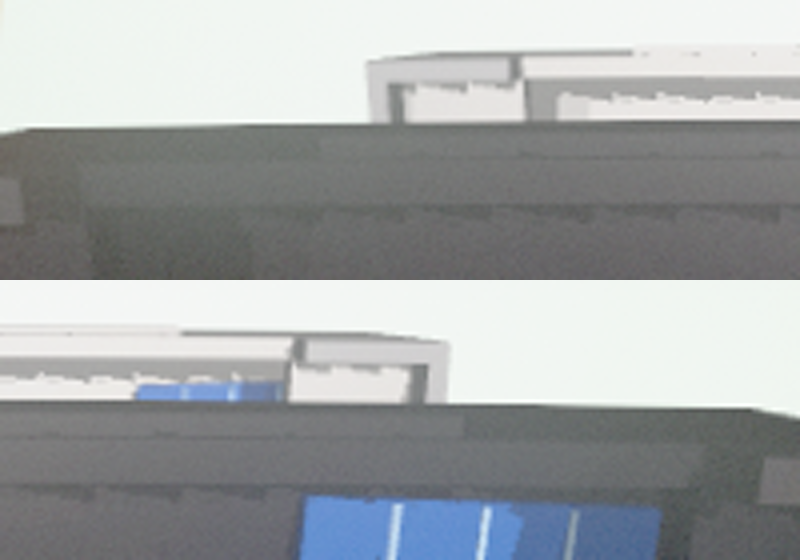

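Both measurements agree to about 1 mm: in the wrist frame the black tray is centred on the tool, and the grey tray's centre is at about (490.5, 244.6), yaw 10.5°. Lowering to just above the upstands.

Emit:
carry_out(
  commands=[
    [0.015, 0.001, -0.002, 0, 0, 0.4],
    [0.03, 0, 0, 0, 0, 0],
    [0.02, 0, 0, 0, 0, 0],
    [0, 0, 0, 0, 0, 0],
    [0, 0, 0, 0, 0, 0],
  ],
)

```text
t: 18.68
ee_pos: [490.7, 245.2, 122.3]
orientation: [1.073, 1.289, -1.069]
ft_force: [0.1, -0.2, -3.8]
width: 11.6
```

```bash
python3 -c "
from h import *
go(490.5,244.6,96,10.55)"
```

```text
t 18.68 pos [490.7 245.2 122.3] yaw 10.64 w 11.6 F [ 0.1 -0.2 -3.8]
 shift [26.3 -0.4  0.6] turn [ 0.09  0.02 -0.17] | shift in final axes [26.3 -0.3  0.6]
```

Emit:
carry_out(
  commands=[
    [0.012, 0, 0, 0, 0, -0.1],
    [0.01, 0, 0, 0, 0, 0],
    [0.003, 0, 0, 0, 0, 0],
    [0, 0, 0, 0, 0, 0],
  ],
)

```text
t: 19.18
ee_pos: [491.7, 245.8, 97.3]
orientation: [1.074, 1.289, -1.068]
ft_force: [-0.6, 0.7, -4.3]
width: 11.8
```

```bash
python3 -c "
from h import *
go(490.5,244.6,91,10.55)"
```

```text
t 19.18 pos [491.7 245.8  97.3] yaw 10.64 w 11.8 F [-0.6  0.7 -4.3]
 shift [ 6.2 -1.4  0.9] turn [ 0.09 -0.02 -0.22] | shift in final axes [ 6.3 -1.4  0.9]
```

Emit:
carry_out(
  commands=[
    [0.003, -0.001, 0.001, 0, 0, -0.2],
    [0.002, 0, 0, 0, 0, 0],
    [0, 0, 0, 0, 0, 0],
  ],
)

```text
t: 19.55
ee_pos: [491.1, 244.6, 92.2]
orientation: [1.072, 1.291, -1.071]
ft_force: [0.7, 1.2, -4.0]
width: 11.7
```

```bash
python3 -c "
from h import *
go(490.5,244.6,87,10.55)"
```

```text
t 19.55 pos [491.1 244.6  92.2] yaw 10.63 w 11.7 F [ 0.7  1.2 -4. ]
 shift [ 5.2 -0.6 -0.1] turn [ 0.08 -0.03 -0.04] | shift in final axes [ 5.2 -0.6 -0.1]
```

Emit:
carry_out(
  commands=[
    [0.002, -0.0005, 0, 0, 0, 0],
    [0.002, 0, 0, 0, 0, 0],
    [0.001, 0, 0, 0, 0, 0],
    [0, 0, 0, 0, 0, 0],
  ],
)

```text
t: 20.05
ee_pos: [490.7, 244.6, 87.1]
orientation: [1.072, 1.291, -1.07]
ft_force: [-1.0, 0.4, -4.4]
width: 11.5
```

Emit:
carry_out(
  commands=[
    [0.001, 0, 0, 0, 0, 0],
    [0.001, 0, 0, 0, 0, 0],
    [0.001, 0, 0, 0, 0, 0],
    [0, 0, 0, 0, 0, 0],
  ],
)

```text
t: 20.55
ee_pos: [490.8, 244.6, 84.0]
orientation: [1.073, 1.291, -1.07]
ft_force: [-1.3, -0.1, -3.6]
width: 12.2
```

```bash
python3 -c "
from h import *
go(490.5,244.6,79,10.55)
print(ctrl.get_obs()['moment'])"
```

```text
t 20.55 pos [490.8 244.6  84. ] yaw 10.63 w 12.2 F [-1.3 -0.1 -3.6]
 shift [ 5.  -0.3 -0. ] turn [ 0.08 -0.04 -0.07] | shift in final axes [ 5.  -0.3 -0. ]
[-0.06069473  0.03881814  0.02560467]
```

Emit:
carry_out(
  commands=[
    [0.0015, 0, 0, 0, 0, 0],
    [0.0015, 0, 0, 0, 0, 0],
    [0.001, 0, 0, 0, 0, 0],
    [0, 0, 0, 0, 0, 0],
  ],
)

```text
t: 21.05
ee_pos: [490.8, 244.6, 79.6]
orientation: [1.072, 1.291, -1.07]
ft_force: [0.4, -1.2, -3.9]
width: 11.9
```

Emit:
carry_out(
  commands=[
    [0.001, 0, 0, 0, 0, 0],
    [0, 0, 0, 0, 0, 0],
  ],
)

```text
t: 21.3
ee_pos: [490.8, 244.6, 78.6]
orientation: [1.072, 1.291, -1.07]
ft_force: [0.3, 0.2, -4.5]
width: 11.8
```

```bash
python3 -c "
from h import *
go(490.5,244.6,78.3,10.55)
print(ctrl.get_obs()['moment'])"
```

```text
t 21.3 pos [490.8 244.6  78.6] yaw 10.63 w 11.8 F [ 0.3  0.2 -4.5]
 shift [ 0.3 -0.3 -0. ] turn [ 0.08 -0.04 -0.07] | shift in final axes [ 0.3 -0.3 -0. ]
[-0.09244257 -0.04214864  0.01581107]
```

Emit:
carry_out(
  commands=[
    [0.0007, 0, 0, 0, 0, 0],
    [0, 0, 0, 0, 0, 0],
  ],
)

```text
t: 21.55
ee_pos: [490.9, 244.7, 78.4]
orientation: [1.072, 1.291, -1.07]
ft_force: [-1.1, -0.8, -4.0]
width: 12.4
```

Emit:
carry_out(
  commands=[
    [0.0007, 0, 0, 0, 0, 0],
    [0, 0, 0, 0, 0, 0],
  ],
)

```text
t: 21.8
ee_pos: [491.0, 244.7, 78.4]
orientation: [1.073, 1.291, -1.07]
ft_force: [-0.8, 0.2, -2.5]
width: 11.7
```

The descent stalls at z = 78.4, where full seating was expected (78.3), and the carried load is coming off. Settling a touch more.

Emit:
carry_out(
  commands=[
    [0.0007, 0, 0, 0, 0, 0],
    [0.0007, 0, 0, 0, 0, 0],
    [0, 0, 0, 0, 0, 0],
  ],
)

```text
t: 22.18
ee_pos: [490.9, 244.7, 78.4]
orientation: [1.072, 1.291, -1.07]
ft_force: [-1.4, -0.5, -2.3]
width: 11.7
```

```bash
python3 -c "
from h import *
go(490.5,244.6,78.3,10.55)
print(ctrl.get_obs()['moment'])"
```

```text
t 22.18 pos [490.9 244.7  78.4] yaw 10.64 w 11.7 F [-1.4 -0.5 -2.3]
 shift [ 0.1 -0.5  0. ] turn [ 0.09 -0.04 -0.08] | shift in final axes [ 0.1 -0.5  0. ]
[-0.22565547  0.25853247  0.00173071]
```

Emit:
carry_out(
  commands=[
    [0.002, 0, 0, 0, 0, 0],
    [0, 0, 0, 0, 0, 0],
  ],
)

```text
t: 22.42
ee_pos: [491.0, 244.8, 78.5]
orientation: [1.073, 1.291, -1.07]
ft_force: [-0.3, 0.1, -5.2]
width: 12.1
```

Emit:
carry_out(
  commands=[
    [0.003, 0, 0, 0, 0, 0],
  ],
)

```text
t: 22.55
ee_pos: [491.3, 245.0, 78.0]
orientation: [1.073, 1.291, -1.07]
ft_force: [-13.8, -5.6, 46.0]
width: 11.8
```

```bash
python3 -c "
from h import *
go(490.5,244.6,78.3,10.55)
print(ctrl.get_obs()['moment'])"
```

```text
t 22.55 pos [491.3 245.   78. ] yaw 10.64 w 11.8 F [-13.8  -5.6  46. ]
 shift [-0.3 -0.8  0.2] turn [ 0.09 -0.05 -0.09] | shift in final axes [-0.3 -0.8  0.2]
[-1.02516627  2.66726634 -0.00835517]
```

It is firm at z = 78.0, so the tray is home. Relieve the load, release and retreat straight up.

Emit:
carry_out(
  commands=[
    [-0.0003, 0, 0, 0, 0, 0],
    [0, 0, 0, 0, 0, 0],
  ],
)

```text
t: 22.8
ee_pos: [491.7, 245.2, 78.3]
orientation: [1.074, 1.29, -1.069]
ft_force: [1.1, 0.2, -4.1]
width: 11.9
```

Emit:
carry_out(
  commands=[
    [0, 0, 0, 0, 0, 0],
    [0, 0, 0, 0, 0, 0],
    [0, 0, 0, 0, 0, 0],
    [0, 0, 0, 0, 0, 0],
  ],
  grip=0.65,
)

```text
t: 23.3
ee_pos: [492.4, 245.5, 77.8]
orientation: [1.075, 1.29, -1.068]
ft_force: [0.8, -0.1, 0.2]
width: 31.2
```

```bash
python3 -c "
from h import *
go(490.5,244.6,78.3,10.55)"
```

```text
t 23.3 pos [492.4 245.5  77.8] yaw 10.63 w 31.2 F [ 0.8 -0.1  0.2]
 shift [-0.5 -2.   0.6] turn [ 0.08 -0.09 -0.22] | shift in final axes [-0.5 -2.   0.6]
```

Emit:
carry_out(
  commands=[
    [-0.015, -0.001, 0, 0, 0, 0],
    [-0.025, 0, 0, 0, 0, 0],
    [-0.045, 0, 0, 0, 0, 0],
    [-0.05, 0, 0, 0, 0, 0],
    [-0.03, 0, 0, 0, 0, 0],
    [0, 0, 0, 0, 0, 0],
  ],
)

```text
t: 24.05
ee_pos: [490.7, 245.0, 252.6]
orientation: [1.077, 1.289, -1.065]
ft_force: [-0.9, 0.9, 0.1]
width: 30.7
```

```bash
python3 - <<'E'
from h import *
go(491,244.6,78.3,10.55)
d=shot('wrist','w7'); p=d['pixels']; e=load('w3')
C=[(-100,65,118),(100,65,118),(100,-65,118),(-100,-65,118)]
u=proj(d,model(491.4,244.7,10.55,C)).round(1); print(u.tolist())
g=cv2.cvtColor(p,cv2.COLOR_BGR2GRAY).astype(int)
# numeric outline of the black top: brightness along lines through predicted edges
def prof(a,b):
    a,b=np.float64(a),np.float64(b); return [int(g[int(round(q[1])),int(round(q[0]))]) if 0<=q[0]<560 and 0<=q[1]<420 else -1 for q in (a+(b-a)*t for t in np.linspace(0,1,17))]
for i,n in enumerate(u[:2]): 
    s=1 if i==0 else -1
    y=int(n[1])+12
    print('cols',int(n[0])-12,'row',y,g[y,max(0,int(n[0])-12):int(n[0])+13].tolist())
for f in (.1,.3,.7,.9):
    c=int(u[0,0]+f*(u[1,0]-u[0,0])); r=int(u[0,1]); print('col',c,'rows from',r-16,g[r-16:r+24,c].tolist())
E
```

```text
t 24.05 pos [490.7 245.  252.6] yaw 10.63 w 30.7 F [-0.9  0.9  0.1]
 shift [174.3  -0.9   0.8] turn [ 0.08 -0.13 -0.39] | shift in final axes [174.3   0.3   0.4]
[[152.2, 119.0], [400.9, 119.0], [387.3, 266.4], [165.9, 266.9]]
cols 140 row 131 [235, 236, 235, 235, 235, 235, 235, 236, 235, 235, 235, 236, 230, 180, 86, 84, 83, 84, 77, 67, 69, 69, 69, 73, 73]
cols 388 row 131 [69, 67, 67, 69, 65, 60, 59, 59, 61, 71, 78, 79, 77, 90, 215, 235, 235, 235, 235, 235, 235, 235, 236, 235, 236]
col 177 rows from 103 [237, 236, 236, 236, 236, 237, 236, 235, 236, 236, 236, 222, 143, 68, 69, 74, 84, 84, 83, 83, 75, 69, 71, 72, 72, 71, 72, 71, 71, 70, 73, 67, 69, 67, 65, 67, 67, 64, 65, 66]
col 226 rows from 103 [236, 236, 235, 236, 235, 236, 236, 237, 237, 218, 214, 154, 89, 74, 69, 72, 73, 71, 72, 66, 60, 60, 57, 58, 58, 68, 65, 66, 63, 65, 65, 63, 62, 61, 60, 62, 59, 59, 57, 57]
col 326 rows from 103 [237, 237, 237, 238, 237, 237, 237, 237, 237, 236, 223, 154, 87, 77, 70, 75, 75, 73, 74, 66, 60, 62, 57, 57, 63, 72, 74, 74, 73, 75, 75, 76, 75, 74, 82, 81, 80, 85, 86, 85]
col 376 rows from 103 [236, 236, 236, 236, 236, 237, 236, 236, 236, 236, 234, 230, 174, 66, 63, 71, 84, 82, 82, 81, 70, 62, 61, 67, 68, 68, 68, 67, 67, 67, 66, 66, 65, 64, 64, 63, 65, 64, 65, 64]
```

Emit:
carry_out(
  commands=[
    [0, 0, 0.05, 0, 0, 0],
    [0, 0, 0.05, 0, 0, 0],
    [0, 0, 0.05, 0, 0, 0],
    [0, 0, 0.05, 0, 0, 0],
    [0, 0, 0.05, 0, 0, 0],
    [0, 0, 0.05, 0, 0, 0],
    [0, 0, 0.05, 0, 0, 0],
    [0, 0, 0, 0, 0, 0],
  ],
)

```text
t: 25.1
ee_pos: [549.8, -109.0, 239.0]
orientation: [1.066, 1.305, -1.076]
ft_force: [-0.4, 0.3, 0.9]
width: 31.0
```

```bash
python3 - <<'E'
from h import *
d=load('w7'); g=cv2.cvtColor(d['pixels'],cv2.COLOR_BGR2GRAY).astype(int)
for c in (180,374): print('near col',c,'rows 255+',g[255:280,c].tolist())
def outline(f,z):
    d=load(f); return d
s=shot('scene','s8'); t=shot('top','t8'); s0=load('scene0'); t0=load('top0')
# bystanders: world boxes, mean abs diff before/after
for n,(c,r) in dict(reel=(271,163),pen=(210,158),cutters=(373,164),driver=(280,257),pot=(123,249),meter=(448,267)).items():
    a=t['pixels'][r-14:r+14,c-22:c+22].astype(int);b=t0['pixels'][r-14:r+14,c-22:c+22].astype(int); print(n,'diff',abs(a-b).mean().round(1))
# outline of the stack in top and scene: dark mask -> rotated rect
for nm,im,C,z in (('top',t,(491,244.6),118),('scene',s,(491,244.6),118)):
    q=proj(im,model(491,244.6,10.5,[(-100,65,z),(100,65,z),(100,-65,z),(-100,-65,z)])); print(nm,'pred top corners',q.round(1).tolist())
    h=cv2.cvtColor(im['pixels'],cv2.COLOR_BGR2GRAY); x0,y0=q.min(0).astype(int)-12; x1,y1=q.max(0).astype(int)+12
    m=np.uint8(h[y0:y1,x0:x1]<75)*255; k=max(cv2.findContours(m,0,1)[0],key=cv2.contourArea)
    print(' found',(cv2.boxPoints(cv2.minAreaRect(k))+[x0,y0]).round(1).tolist())
E
```

```text
near col 180 rows 255+ [42, 47, 45, 39, 40, 46, 39, 41, 44, 43, 44, 44, 47, 209, 217, 215, 216, 215, 216, 215, 216, 215, 215, 214, 214]
near col 374 rows 255+ [55, 56, 56, 55, 56, 54, 52, 53, 60, 61, 62, 64, 130, 212, 218, 217, 216, 216, 217, 216, 216, 216, 216, 216, 216]
reel diff 2.0
pen diff 2.1
cutters diff 20.6
driver diff 19.5
pot diff 2.5
meter diff 1.8
top pred top corners [[178.7, 270.1], [169.1, 199.8], [214.8, 192.2], [225.4, 262.0]]
 found [[167.7, 199.7], [217.4, 192.2], [228.4, 264.9], [178.7, 272.4]]
scene pred top corners [[378.9, 146.4], [402.1, 204.0], [352.2, 211.1], [332.9, 152.4]]
 found [[323.5, 157.2], [382.6, 138.7], [407.5, 218.4], [348.4, 236.9]]
```

```bash
python3 - <<'E'
from h import *
for a in ('top0','t8','scene0','s8'):
    p=load(a)['pixels'].astype(int); m=(p[...,2]>120)&(p[...,1]<70)&(p[...,0]<70)
    for n,(x0,x1,y0,y1) in (dict(cut=(340,410,145,185),drv=(240,320,240,270)) if 't' in a[0] else dict(cut=(130,200,255,290),drv=(240,320,170,200))).items():
        ys,xs=np.nonzero(m[y0:y1,x0:x1]); print(a,n,len(xs),xs.mean().round(1) if len(xs) else 0,ys.mean().round(1) if len(xs) else 0)
# grey tray foot line: scene camera faces its +x end; front lower edge before/after
for a in ('scene0','s8'):
    g=cv2.cvtColor(load(a)['pixels'],cv2.COLOR_BGR2GRAY); print(a,[g[218:242,c].tolist() for c in (365,385)], g[225,350:405].tolist())
E
```

```text
top0 cut 126 37.7 19.9
top0 drv 221 53.9 16.5
t8 cut 83 42.1 19.3
t8 drv 87 45.6 16.5
scene0 cut 182 29.2 17.2
scene0 drv 170 23.3 12.5
s8 cut 182 29.1 17.3
s8 drv 175 23.0 12.6
scene0 [[213, 214, 212, 210, 193, 134, 66, 60, 72, 70, 76, 87, 90, 73, 72, 80, 87, 133, 188, 204, 202, 204, 203, 202], [68, 104, 135, 84, 47, 46, 50, 50, 51, 50, 52, 68, 85, 130, 178, 180, 189, 203, 204, 205, 204, 205, 204, 205]] [34, 38, 40, 41, 41, 40, 43, 46, 45, 48, 47, 51, 53, 51, 50, 60, 83, 103, 96, 84, 87, 112, 116, 106, 129, 125, 102, 85, 88, 90, 85, 82, 67, 49, 48, 50, 47, 49, 50, 46, 49, 48, 47, 48, 46, 61, 136, 204, 206, 205, 204, 203, 204, 204, 203]
s8 [[1, 5, 11, 57, 79, 59, 46, 54, 64, 70, 74, 82, 84, 75, 68, 83, 90, 136, 180, 182, 182, 192, 208, 207], [9, 45, 74, 75, 52, 44, 49, 49, 49, 51, 53, 69, 89, 135, 179, 183, 181, 181, 183, 195, 207, 207, 206, 208]] [36, 39, 39, 40, 39, 44, 44, 47, 46, 44, 47, 48, 49, 47, 48, 54, 66, 74, 78, 84, 79, 83, 84, 84, 91, 97, 100, 85, 81, 88, 84, 82, 68, 49, 49, 49, 51, 49, 49, 51, 51, 46, 50, 46, 45, 59, 141, 207, 208, 207, 206, 206, 207, 206, 206]
```

The grey tray's edges are in the same pixels as before, and so are the cutters and screwdriver in the scene camera. In the top view those two are only shaded or occluded by the arm. Handing in.

```bash
python3 -c "
from h import *
print(ctrl.close_job())"
```

```text
the job is handed in; nothing more can be done
None
```

I laid the loose battery holder flat in the grey tray's empty compartment. I then carried the black tray level by its middle grip and set it on the grey one, and handed the job in at about 25 s.

**Seating:**
- The descent stopped at TCP z = 78.0–78.4, against 78.3 expected for fully home.
- In the wrist camera the black tray's top outline fitted full seating height within about 1 px, and its edges were level.

**Grey tray and tools:** In the scene camera the grey tray's edges and the cutters and screwdriver sat where they were before. The reel, flux pen, tip cleaner and multimeter were unchanged in the top view.

**Less clean points:**
- **Seating push:** one push in the last settling steps reached about 46 N at the wrist for a moment, pressing through the held tray. That is below the 120 N wrist limit, but firmer than the "gently" asked for.
- **Top-view checks:** the cutters and screwdriver looked different there. I put that down to the arm covering or shading them. The automatic outline of the stack came out 1–3 px larger than predicted in the top view, and up to about 26 px off in the scene view, so I did not rely on it.
- **Camera agreement:** the top and wrist cameras disagreed by 2–5 mm on positions. I used mainly the wrist measurements, corrected by what the grasp showed.
- **Contents:** I saw the holder in the grey tray and the black tray's parts in place before stacking. I did not view them again afterwards.

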